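# Re-hook the bench shaker's return spring with a spring puller

## Task

Take the red-handled spring puller from its wooden holder, put its prong down through the eye at the free end of the shaker's return spring, stretch the spring and swing its hook around the brass anchor post so that the post holds it, finding the post by feel: press gently against it, never overstretch the spring, and ease it on rather than letting it snap back. Move the spring with the puller only, not with the gripper. Then draw the puller out, stand it back in its holder and let go, leaving the other loose things on the bench alone.

Things in the scene. Friction and masses are not known exactly. Their poses are not given: they have to be found in the camera images.
- pivot (a point): bolt on the shaker (grey base plate 310 x 170 x 12 mm lying on the bench, white gearbox 95 mm high at one end with a black pulley on it, top at 117 mm) about which the spring swings; point on its axis in the spring's plane, 40 mm above the bench; bolt head top at 51 mm. Axes are the shaker's: x runs from the bolt along the slot's centre line, z up. Fixed.
- slot_mid (a point): middle of the base plate's black slot, 104.3 mm from the bolt along the shaker's x, 40 mm above the bench (plate top: 12 mm). The brass anchor post (upright, 10 mm diameter, foot 18 mm wide to 18 mm height, head 13 mm wide, top 53 mm above the bench) is clamped on the slot's centre line up to 15 mm nearer to or farther from the bolt than this; where is not measured: see or feel it.
- swing (a joint): angle of the spring about the bolt, rad: 0 points along the slot's centre line (shaker's x), positive is anticlockwise seen from above. It starts negative, moves freely (slight friction) and is 0 within 0.03 when the hook is on the post.
- stretch (a joint): extension of the spring, m: 0 relaxed (it gives up to 6 mm the other way), stiffness 190 N/m, no preload, so 40 mm takes 7.6 N. It yields beyond 62 mm. The hook is seated on the post at 17 to 47 mm, depending on the post; to pass the hook round the post it must be about 2 to 6 mm longer.
- spring_end: blue hook and eye at the spring's free end, 4.4 mm wire, lying flat 40 mm above the bench (it stays at this height). Origin: centre of the round eye, 15 mm inside diameter, open from above, 89.2 mm from the bolt when relaxed. x points outward along the spring, z up.
- hook_mid (a point): centre of the hook, on the spring's centre line 19.2 mm from the eye's centre towards the bolt. Inside radius 7.3 mm, closed at -y and outward, mouth open to +y: it goes on to the post by swinging in the positive direction. The flat lip at the outer end reaches 10.5 mm to +y. Mouth about 12 mm between lip and coil cap (19 mm wide): stretched too little the lip strikes the post, too far the cap.
- puller_grip (a point): grasp point of the spring puller, 30 mm above the underside of its flange: red square handle 22 x 22 mm, from 5 to 70 mm above the flange's underside; steel flange 34 mm in diameter, 5 mm thick; below it a steel prong 8 mm in diameter with a round end, 40 mm long. x and y axes across the handle's flats, z up along it. Mass about 0.15 kg. It starts upright in its holder.
- puller_tip (a point): lower end of the puller's prong, on its axis, 70 mm below puller_grip.
- holder_mouth (a point): centre of the hole's mouth in the top of the puller's holder, a fixed wooden block 70 x 70 x 50 mm; the hole is 16 mm wide and goes through to the bench, the puller's flange rests on the block's top, 50 mm above the bench.
- jar: white plastic jar with red lid, 64 mm in diameter, 90 mm high, origin at its underside: bystander.
- media_bottle: glass bottle with blue cap, 80 mm in diameter, 160 mm high, origin at its underside: bystander.
- white_jar: white plastic jar with black lid, 72 mm in diameter, 85 mm high, origin at its underside: bystander.
- beaker: glass beaker, 70 mm in diameter, 90 mm high, origin at its underside: bystander.
- tip_box: blue box 85 x 120 x 50 mm, origin at its underside: bystander.
- screwdriver: screwdriver lying on the bench: bystander.
- glove_box: paper box 120 x 230 x 75 mm, origin at its underside: bystander.
Not all that is in view belongs to the job. Leave any blue look-alike of the part that bears puller_grip alone. Several things look just like the part that bears holder_mouth: the one meant starts farthest to the robot's left.

How it is judged:
On the way, in this order (a step that is already met when the one before it is completed fails the run):
1. the puller is lifted clear of its holder (z of puller_grip in the frame of holder_mouth above 0.06 m), for 0.1 s.
2. the spring is stretched with the puller's prong in its eye (value of joint stretch above 0.012 m and distance between puller_tip and spring_end below 0.03 m), for 0.2 s.
3. the hook is on the anchor post and the puller is out of the eye (value of joint stretch above 0.012 m and value of joint swing between -0.06 and 0.06 rad and distance between puller_tip and spring_end above 0.03 m), for 0.3 s.
At the end, for the whole second after the job is handed in: The hook is on the anchor post, holding the spring stretched by more than 12 mm and in line with the slot (swing within 0.06 rad of 0) and still; the puller stands upright in its holder (within 0.12 rad and 12 mm), its flange on the block (within 5 mm), let go (value of joint stretch above 0.012 m and value of joint swing between -0.06 and 0.06 rad and horizontal distance between puller_grip and holder_mouth below 0.012 m and z of puller_grip in the frame of holder_mouth between 0.025 and 0.035 m and angle between puller_grip's own z axis and vertical below 0.12 rad and velocity of joint stretch between -0.01 and 0.01 m/s); the robot touches nothing.
It fails at once if the spring's end is loaded with more than 20 N (contact force between spring_end and anything else above 20 N).
It fails at once if the spring is stretched by more than 62 mm (value of joint stretch above 0.062 m).
It fails at once if the spring snaps back (faster than 0.5 m/s) (velocity of joint stretch below -0.5 m/s).
It fails at once if the arm or gripper touches the spring's end (contact force between any of the fingers, the arm and spring_end above 0.5 N).
It fails at once if a bystander is moved by more than 30 mm (distance of any of jar, media_bottle, white_jar, beaker, tip_box, screwdriver, glove_box from where it was at the start of the episode above 0.03 m).
It also fails if it takes over 72 s, if anything falls off the work surface, if the arm or the gripper's body presses on something with over 40 N, if the wrist force passes 120 N, or if a joint passes its speed limit or range.

## Robot

A 6-joint arm with a two-finger parallel gripper is mounted at the origin on the work surface. World frame = base frame: x ahead of the robot, y to its left, z up, the work surface at z = 0. Lengths are in m, angles in rad, forces in N, time in s.
With the tool pointing down it reaches from about 0.35 to 0.875 m from the base axis. Payload 4.2 kg.
Tool frame: the origin (TCP) lies midway between the tips of the shut fingers; the grasp point (between the pads) lies 19 mm behind it; z points along the fingers, y is the line along which they close (so a half turn about z gives the same grasp; the last joint's range is limited). The gripper opens to 85 mm and grips with 20 to 120 N. Pads are 22 mm wide; open, the fingers measure 114 mm over their backs; the gripper's body (76 mm by 85 mm) begins 54 mm behind the grasp point. The pads swing forward as they close: fully open they stand 13 mm farther back than shut.
Start: joints at [1.607, 0.385, 0.008, 0, -1.194, -0.259], TCP at [0.138, 0.61, 0.192] pointing down, gripper open.
Joint ranges: [-3.14, 3.14], [-1.21, 2.06], [-1.07, 1.41], [-3.16, 2.05], [-2.99, -0.16], [-3.1, 3.1]. Speed limits (rad/s): [2.79, 2.79, 3.14, 3.14, 3.14, 3.14].

## Interface

Orientations are given as [roll, pitch, yaw] about the fixed x, y, z axes, in that order (R = Rz(yaw) Ry(pitch) Rx(roll)).
In Python, from plant import get_state, vision, arm gives the robot as it stands.
- The arm moves only by the tool servo_tool, never from a script. Its argument "targets" is a list of rows, each an object with "offset": the shift along the tool's x, y, z in m, a list of three; "spin": the turn about the tool's z in degrees; "grip": the gripper command: -1 is shut, 1 is fully open, values between are in proportion. In form: [{"offset": [tx, ty, tz], "spin": spin, "grip": grip}, ...]. A call has 1 to 20 rows; each row is the pose to reach, as a shift and turn from the pose commanded when the call began, along the tool's axes at that moment; what a row does not reach only later rows make up. A row lasts 1/10 s, in which the tool goes at most 50 mm and 8.59 degrees, less where a joint would pass 70% of its speed; a pose out of reach is approached as far as the arm can. A call with a gripper value outside its range is refused whole. The fingers move at their own pace and stop on an object; "force" is the grip in N (left out, the last holds). Time passes only in rows, so rows that repeat a pose let the fingers close. It gives the time, the measured TCP pose, the force, the opening and the grip force at its end, in the units of the state.
- get_state(): the state, without advancing time (a new reading comes with each control period).
- vision.snapshot(name): name is "scene" or "top"; returns the picture (384x512x3 uint8, red, green, blue); there is no depth.
- vision.camera_info(name): a dict with "K" (3x3 intrinsics, pixels), "position" and "attitude" of the camera in the world. Camera axes: x right, y up, looking along -z (the intrinsics and any distortion apply to the point x, -y, -z); pixel columns grow to the right and rows downward; lengths in m; the calibration is good to about 2 mm. A picture is of the moment at which its call begins. camera_info takes no time and is no camera call.
- arm.sign_off(): hands the job in; it is judged then, once.
The state is a dict: "t": time; "joint_pos": joint angles; "qvel": joint speeds; "tau": joint torques, N m; "tool_pos": TCP position; "eef_rot": TCP orientation; "wrist_force": force on the tool from outside, world axes, zero at the start; "moment": the same for the moment, N m; "finger_gap": finger opening in m; "finger_force": force on a finger pad.
Only numpy, scipy, OpenCV 4.12 (cv2) and the standard library are available. Lean on these libraries where they do the work, as an engineer would, in place of code of your own. Each camera call takes 0.05 s, during which the arm holds its last target. There are 200 camera calls.

## Working session

There is one attempt and no reset: what is moved stays moved. The work goes in short steps, Python scripts to look and compute and a tool call to move; the robot and the scene stay as the last step left them, time stands still between calls to the robot, and variables do not carry over. Pictures are saved under pics/ and viewed, at most 10 in all, crops included, and the job is handed in when it is done.

Besides the shell and the picture viewer there is one more tool, called after "Call:" as name(argument=value, ...), one argument or row to a line, values as JSON. servo_tool: Moves the arm, as the interface text tells. Its arguments: {"type":"object","properties":{"targets":{"type":"array","items":{"type":"object","properties":{"offset":{"type":"array","items":{"type":"number"}},"spin":{"type":"number"},"grip":{"type":"number"}}}},"force":{"type":"number"}},"required":["targets"]}

```bash
mkdir -p pics; ls
cat > h.py <<'E'
import numpy as np, cv2
from scipy.spatial.transform import Rotation as R
from plant import get_state, vision, arm
def cam(n):
    c=vision.camera_info(n); a=np.array(c["attitude"],float)
    M=a if a.shape==(3,3) else R.from_euler('xyz',a).as_matrix()
    return np.array(c["K"]),np.array(c["position"]),M
def ray(n,u,v):
    K,p,M=cam(n); d=np.linalg.inv(K)@[u,v,1]; return p,M@(d*[1,-1,-1])
def onz(n,u,v,z):
    p,d=ray(n,u,v); return p+d*(z-p[2])/d[2]
def proj(n,P):
    K,p,M=cam(n); q=(M.T@(np.array(P)-p))*[1,-1,-1]; q=K@q; return q[:2]/q[2]
def tooff(dw):
    Rt=R.from_euler('xyz',get_state()["eef_rot"]).as_matrix(); return Rt.T@np.array(dw)
def snap(n,f):
    im=vision.snapshot(n); cv2.imwrite(f"pics/{f}.png",im[:,:,::-1]); return im
E
python3 - <<'E'
from h import *
for n in("scene","top"):
    print(vision.camera_info(n)); snap(n,n+"0")
s=get_state(); print(s)
E
```

```text
pics
{'K': array([[372.00923949,   0.        , 249.37349565],
       [  0.        , 372.00923949, 192.17017415],
       [  0.        ,   0.        ,   1.        ]]), 'position': array([ 1.00861987, -0.30160347,  0.92928122]), 'attitude': array([0.57797484, 0.00543777, 0.98304261])}
{'K': array([[487.31605584,   0.        , 257.26225354],
       [  0.        , 487.31605584, 190.03139722],
       [  0.        ,   0.        ,   1.        ]]), 'position': array([0.22529434, 0.00440864, 1.47586255]), 'attitude': array([ 0.2245831 ,  0.00615699, -1.65528478])}
{'t': 0.1, 'joint_pos': array([ 1.60662863e+00,  3.85494280e-01,  6.75746608e-03, -4.14274321e-04,
       -1.19398532e+00, -2.58602967e-01]), 'qvel': array([-0.00073736, -0.00268641,  0.00275027,  0.00077423,  0.00182323,
        0.00026426]), 'tau': array([-1.74292331e-04, -3.93317091e+01,  1.88930351e+01,  4.19794545e+00,
       -2.61113244e-03,  3.00261064e-06]), 'tool_pos': array([0.13794225, 0.60897935, 0.19102332]), 'eef_rot': array([ 3.13963242e+00, -1.20379049e-04, -2.22923350e-01]), 'wrist_force': array([ 0.26018487, -0.4806613 ,  1.17020924]), 'moment': array([-0.00832492,  0.0678863 , -0.00974106]), 'finger_force': 0.0, 'finger_gap': 0.0850404046010501}
```

View pics/scene0.png

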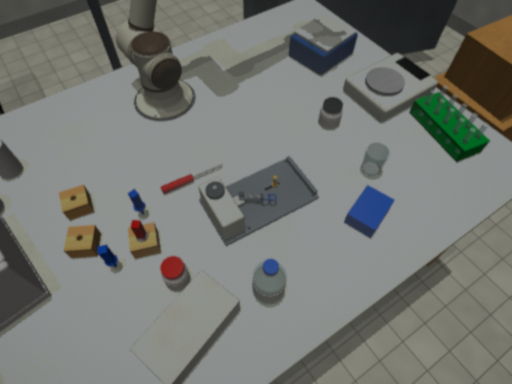

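View pics/top0.png

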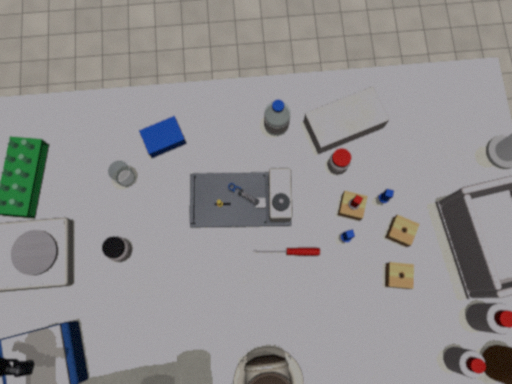

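The scene view shows the shaker at (255,200) with the blue eye at about (268,199) and the post at (276,182). In the top view, the red puller is in its block at (353,205), which is the leftmost block seen from the robot. The shaker is at (240,200), the blue eye at (233,187) and the post at (222,204). I'll enlarge these areas.

Run:
```python
from h import *
t=cv2.imread("pics/top0.png"); s=cv2.imread("pics/scene0.png")
a=cv2.resize(t[165:235,180:380],None,fx=4,fy=4,interpolation=cv2.INTER_CUBIC)
b=cv2.resize(s[160:235,190:330],None,fx=4,fy=4,interpolation=cv2.INTER_CUBIC)
c=cv2.resize(s[205:265,120:180],None,fx=4,fy=4,interpolation=cv2.INTER_CUBIC)
o=np.zeros((580,800,3),np.uint8); o[:280]=a; o[280:,:560]=b; o[280:520,560:]=c
cv2.imwrite("pics/c1.png",o)
def comps(im,mask,name,off=(0,0)):
    n,l,st,ce=cv2.connectedComponentsWithStats(mask.astype(np.uint8))
    for i in range(1,n):
        if st[i,4]>=4: print(name,st[i],ce[i].round(1))
for n,im,box in(("top",t,(165,235,180,380)),("scene",s,(160,265,120,330))):
    y0,y1,x0,x1=box
    hsv=cv2.cvtColor(im,cv2.COLOR_BGR2HSV); m=np.zeros(hsv.shape[:2],bool); m[y0:y1,x0:x1]=1
    H,S,V=[hsv[...,i].astype(int) for i in range(3)]
    comps(im,m&(S>150)&((H<6)|(H>172)),n+" red")
    comps(im,m&(S>90)&(H>100)&(H<130),n+" blue")
    comps(im,m&(S>100)&(H>12)&(H<32),n+" yellow")
```

```text
top red [337 165   9   2  12] [341.2 165.2]
top red [351 196  11  10  70] [356.1 200.7]
top blue [228 183  13   9  45] [232.9 186.8]
top blue [379 195   1   5   5] [379. 197.]
top blue [342 230  12   5  43] [348.5 232.5]
top yellow [353 194   4   5   7] [354.1 196. ]
top yellow [360 195   5  10  13] [361.9 199.1]
top yellow [217 200   6   7  29] [219.2 203. ]
top yellow [339 202  24  17 227] [350.2 211.4]
scene red [162 176  30  16 162] [175.8 183.3]
scene red [131 221  13  17 139] [137.  228.6]
scene red [162 257  21   8 128] [172.3 261.1]
scene blue [128 189  17  24 194] [136.3 200.7]
scene blue [266 194  11   7  31] [271.1 197. ]
scene blue [263 259  16   6  73] [270.4 262. ]
scene yellow [273 176   4   4  12] [274.8 177.3]
scene yellow [272 182   5   5  20] [274.  184.1]
scene yellow [129 223  30  35 614] [144.2 241.9]
```

View pics/c1.png

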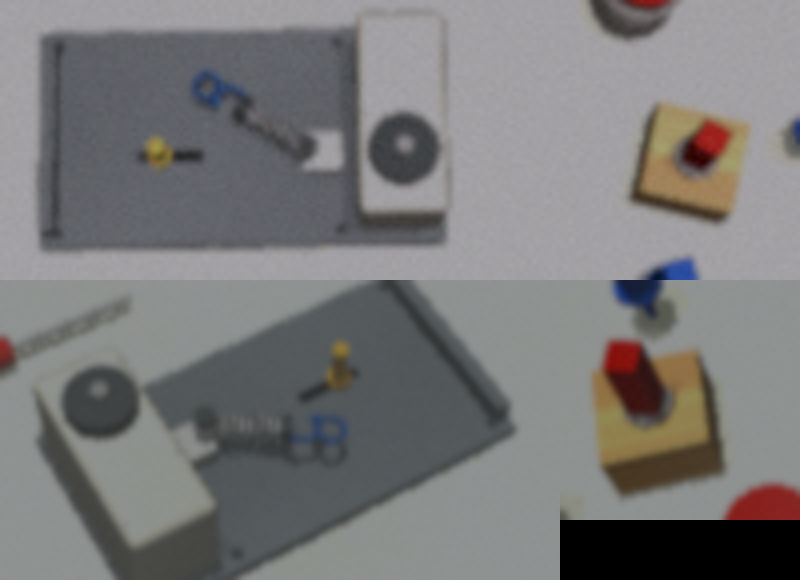

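Crops: in the top view, eye (231.8,187.5), post head (219.5,201.5), bolt (256.5,201.8), handle top (358.5,198.8). In the scene view, eye (273.3,197.8), post head (275.3,176.8), bolt (241.3,193.8), handle top (135.5,224). Next I'll triangulate each and check it against the known heights.

```bash
cat >> h.py <<'E'
def tri(a,b):
    A=[];B=[]
    for n,(u,v) in(("top",a),("scene",b)):
        p,d=ray(n,u,v); d/=np.linalg.norm(d); Q=np.eye(3)-np.outer(d,d); A.append(Q);B.append(Q@p)
    x=np.linalg.lstsq(np.vstack(A),np.hstack(B),rcond=None)[0]
    return x
E
python3 - <<'E'
from h import *
np.set_printoptions(precision=4,suppress=True)
D=dict(eye=((231.8,187.5),(273.3,197.8),.04),post=((219.5,201.5),(275.3,176.8),.053),bolt=((256.5,201.8),(241.3,193.8),.051),handle=((358.5,198.8),(135.5,224),.12))
P={}
for k,(a,b,z) in D.items():
    x=tri(a,b); t=onz("top",*a,z); s=onz("scene",*b,z); P[k]=(t+s)/2
    print(k,x,t[:2],s[:2])
# plate corners (z .012) top view, block corners z .05
t=cv2.imread("pics/top0.png");
for nm,uv,z in(("plateTL",(190,173.5),.012),("plateBL",(190,227),.012),("plateBR",(291,225.5),.012)): print(nm,onz("top",*uv,z)[:2])
for nm,uv in(("L",(339.5,203)),("T",(344.5,191)),("R",(367.2,196.3)),("B",(362,218))): print("block",nm,onz("top",*uv,.05)[:2])
print(P['eye'][:2]-P['bolt'][:2],np.linalg.norm((P['eye']-P['bolt'])[:2]),np.linalg.norm((P['post']-P['bolt'])[:2]))
E
```

```text
eye [0.5708 0.0639 0.0295] [0.5673 0.0617] [0.5767 0.0616]
post [0.526  0.1025 0.0506] [0.5246 0.1008] [0.5279 0.103 ]
bolt [ 0.5166 -0.0082  0.0435] [ 0.5147 -0.009 ] [ 0.5211 -0.0098]
handle [ 0.4855 -0.298   0.1158] [ 0.4845 -0.2976] [ 0.4884 -0.2975]
plateTL [0.6297 0.189 ]
plateBL [0.4622 0.198 ]
plateBR [ 0.4407 -0.1074]
block L [ 0.4901 -0.2552]
block T [ 0.5252 -0.2745]
block R [ 0.5033 -0.34  ]
block B [ 0.4394 -0.3159]
[0.0541 0.071 ] 0.08929711405135318 0.11159622823404063
```

Run:
```python
from h import *
t=cv2.imread("pics/top0.png"); s=cv2.imread("pics/scene0.png")
a=cv2.resize(t[185:225,335:375],None,fx=10,fy=10,interpolation=cv2.INTER_CUBIC)
b=cv2.resize(s[212:252,122:162],None,fx=10,fy=10,interpolation=cv2.INTER_CUBIC)
cv2.imwrite("pics/c2.png",np.hstack([a,b]))
for n,c,org in(("top",a,(335,185)),("scene",b,(122,212))):
    for th in (150,170,190):
        m=((c[...,2]>th)&(c[...,1]<90)&(c[...,0]<90)).astype(np.uint8)
        k=max(cv2.findContours(m,cv2.RETR_EXTERNAL,cv2.CHAIN_APPROX_NONE)[0],key=cv2.contourArea)
        bp=cv2.boxPoints(cv2.minAreaRect(k))/10+org
        w=np.array([onz(n,*q,.12)[:2] for q in bp]); e=np.diff(w,axis=0)
        print(n,th,w.mean(0).round(4),np.hypot(*e.T).round(4),np.degrees(np.arctan2(e[:,1],e[:,0])).round(0))
```

```text
top 150 [ 0.4831 -0.299 ] [0.018  0.0175 0.0179] [ -36. -126.  144.]Traceback (most recent call last):
  File "<stdin>", line 9, in <module>
ValueError: max() iterable argument is empty
```

View pics/c2.png

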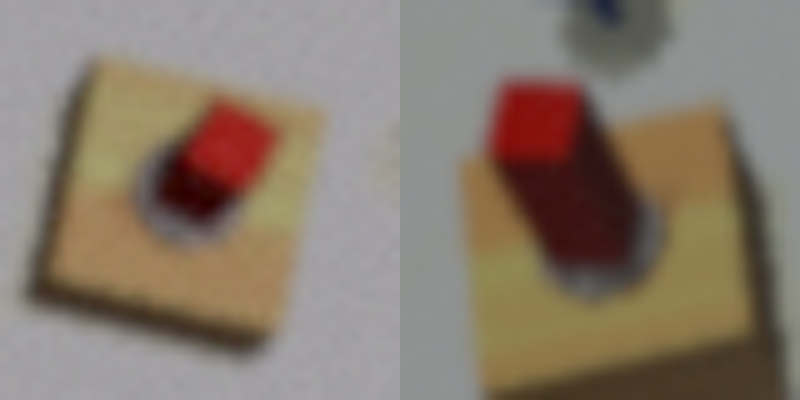

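Handle-top corners in the crop: top view (215,100),(277,137),(240,190),(180,150), scene view (500,80),(583,85),(570,162),(490,155). The flange rim shows around (190,192) and (600,240).

Run:
```python
from h import *
np.set_printoptions(precision=4,suppress=True)
for n,cs,o in(("top",[(215,100),(277,137),(240,190),(180,150)],(335,185)),("scene",[(100,80),(183,85),(170,162),(90,155)],(122,212))):
    w=np.array([onz(n,*(np.array(c)/10+o),.12)[:2] for c in cs]); e=np.roll(w,-1,0)-w
    print(n,w.mean(0),np.hypot(*e.T),np.degrees(np.arctan2(e[:,1],e[:,0]))%90)
print(onz("top",354,204.2,.055),onz("scene",142,236,.055))
for q in((386,196),(348.5,236)): print(onz("top",*q,.03))
s=get_state(); print(s["tool_pos"],s["eef_rot"],tooff([1,0,0]),tooff([0,1,0]),tooff([0,0,1]))
```

```text
top [ 0.4829 -0.2954] [0.0202 0.019  0.0201 0.0179] [52.9377 48.9834 50.0259 49.0614]
scene [ 0.4885 -0.2974] [0.0209 0.0214 0.0201 0.021 ] [52.2837 56.9987 50.6485 59.4922]
[ 0.4819 -0.2966  0.055 ] [ 0.4888 -0.2978  0.055 ]
[ 0.5032 -0.4017  0.03  ]
[ 0.3921 -0.2733  0.03  ]
[0.1379 0.609  0.191 ] [ 3.1396 -0.0001 -0.2229] [ 0.9753 -0.2211 -0.0003] [-0.2211 -0.9753 -0.0019] [ 0.0001  0.002  -1.    ]
```

Call:
servo_tool(
  targets=[
    {"offset":[0.233,0.208,-0.03],"spin":12,"grip":0.2},
    {"offset":[0.466,0.416,-0.06],"spin":24,"grip":0.2},
    {"offset":[0.466,0.416,-0.06],"spin":24,"grip":0.2},
    {"offset":[0.466,0.416,-0.06],"spin":24,"grip":0.2},
    {"offset":[0.466,0.416,-0.06],"spin":24,"grip":0.2},
    {"offset":[0.466,0.416,-0.06],"spin":24,"grip":0.2},
    {"offset":[0.466,0.416,-0.06],"spin":24,"grip":0.2},
    {"offset":[0.466,0.416,-0.06],"spin":24,"grip":0.2},
    {"offset":[0.466,0.416,-0.06],"spin":24,"grip":0.2},
    {"offset":[0.466,0.416,-0.06],"spin":24,"grip":0.2},
    {"offset":[0.466,0.416,-0.06],"spin":24,"grip":0.2},
    {"offset":[0.466,0.416,-0.06],"spin":24,"grip":0.2},
    {"offset":[0.466,0.416,-0.06],"spin":24,"grip":0.2},
    {"offset":[0.466,0.416,-0.06],"spin":24,"grip":0.2},
  ],
)

```text
t: 1.5
tool_pos: [0.502, 0.0982, 0.2516]
eef_rot: [3.141, 0.0, -0.647]
wrist_force: [-0.2, 0.7, -0.8]
finger_gap: 0.0513
finger_force: 0.0
```

Run:
```python
from h import *
s=get_state(); print(s["t"],s["tool_pos"],s["eef_rot"],s["finger_gap"],s["joint_pos"]); p=np.array(s["tool_pos"])
print(tooff(np.array([.4855,-.2968,.20])-p))
```

```text
1.5 [0.50195345 0.09820082 0.25156605] [ 3.14071325e+00  5.20735066e-05 -6.46728384e-01] 0.0513376868088901 [ 5.11162349e-01  1.51052301e-01 -1.63623286e-01  3.20857594e-04
 -1.25694715e+00  4.12806435e-01]
[0.22489093 0.32510318 0.05184026]
```

Call:
servo_tool(
  targets=[
    {"offset":[0.225,0.325,0.05],"spin":0,"grip":0.2},
    {"offset":[0.225,0.325,0.05],"spin":0,"grip":0.2},
    {"offset":[0.225,0.325,0.05],"spin":0,"grip":0.2},
    {"offset":[0.225,0.325,0.05],"spin":0,"grip":0.2},
    {"offset":[0.225,0.325,0.05],"spin":0,"grip":0.2},
    {"offset":[0.225,0.325,0.05],"spin":0,"grip":0.2},
    {"offset":[0.225,0.325,0.05],"spin":0,"grip":0.2},
    {"offset":[0.225,0.325,0.05],"spin":0,"grip":0.2},
    {"offset":[0.225,0.325,0.05],"spin":0,"grip":0.2},
    {"offset":[0.225,0.325,0.05],"spin":0,"grip":0.2},
    {"offset":[0.225,0.325,0.05],"spin":0,"grip":0.2},
    {"offset":[0.225,0.325,0.05],"spin":0,"grip":0.2},
  ],
)

```text
t: 2.7
tool_pos: [0.4868, -0.2927, 0.2024]
eef_rot: [-3.141, -0.001, -0.639]
wrist_force: [-0.0, 0.2, 0.3]
finger_gap: 0.0512
finger_force: 0.0
```

Run:
```python
from h import *
s=get_state(); print(s["tool_pos"],s["eef_rot"])
o=snap("scene","s1")
t=snap("top","t1")
a=cv2.resize(t[150:250,300:400],None,fx=4,fy=4,interpolation=cv2.INTER_CUBIC)
b=cv2.resize(o[170:270,90:190],None,fx=4,fy=4,interpolation=cv2.INTER_CUBIC)
cv2.imwrite("pics/c3.png",np.hstack([a,b])[:,:,::-1])
```

```text
[ 0.48676508 -0.29272413  0.20244185] [-3.14121834e+00 -5.27871611e-04 -6.39355058e-01]
```

View pics/c3.png

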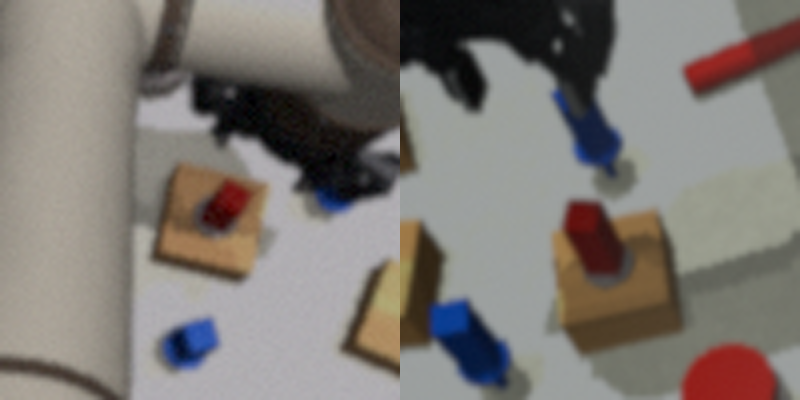

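The view shows the gripper above and between the blue look-alikes, with its fingers clear of both. The red handle is centred as expected, so I'm going down.

Call:
servo_tool(
  targets=[
    {"offset":[0,0,0],"spin":0,"grip":0.2},
    {"offset":[0,0,0.03],"spin":0,"grip":0.2},
    {"offset":[0,0,0.06],"spin":0,"grip":0.2},
    {"offset":[0,0,0.09],"spin":0,"grip":0.2},
    {"offset":[0,0,0.11],"spin":0,"grip":0.2},
    {"offset":[0,0,0.124],"spin":0,"grip":0.2},
    {"offset":[0,0,0.124],"spin":0,"grip":0.2},
    {"offset":[0,0,0.124],"spin":0,"grip":0.2},
  ],
)

```text
t: 3.6
tool_pos: [0.4868, -0.2941, 0.0785]
eef_rot: [3.141, -0.001, -0.641]
wrist_force: [-0.1, -0.9, 0.4]
finger_gap: 0.0515
finger_force: 0.0
```

Call:
servo_tool(
  targets=[
    {"offset":[0.0005,0.003,0.003],"spin":0,"grip":0.2},
    {"offset":[0.0005,0.003,0.003],"spin":0,"grip":-0.2},
    {"offset":[0.0005,0.003,0.003],"spin":0,"grip":-0.6},
    {"offset":[0.0005,0.003,0.003],"spin":0,"grip":-1},
    {"offset":[0.0005,0.003,0.003],"spin":0,"grip":-1},
    {"offset":[0.0005,0.003,0.003],"spin":0,"grip":-1},
    {"offset":[0.0005,0.003,0.003],"spin":0,"grip":-1},
    {"offset":[0.0005,0.003,0.003],"spin":0,"grip":-1},
    {"offset":[0.0005,0.003,0.003],"spin":0,"grip":-1},
  ],
  force=80,
)

```text
t: 4.5
tool_pos: [0.4854, -0.2973, 0.076]
eef_rot: [3.142, -0.001, -0.641]
wrist_force: [-1.9, -0.4, 6.5]
finger_gap: 0.0186
finger_force: 78.4
```

Call:
servo_tool(
  targets=[
    {"offset":[0,0,-0.01],"spin":0,"grip":-1},
    {"offset":[0,0,-0.03],"spin":0,"grip":-1},
    {"offset":[0,0,-0.05],"spin":0,"grip":-1},
    {"offset":[0,0,-0.08],"spin":0,"grip":-1},
    {"offset":[0,0,-0.11],"spin":0,"grip":-1},
    {"offset":[0,0,-0.14],"spin":0,"grip":-1},
    {"offset":[0,0,-0.16],"spin":0,"grip":-1},
    {"offset":[0,0,-0.16],"spin":0,"grip":-1},
  ],
)

```text
t: 5.3
tool_pos: [0.4865, -0.2974, 0.2382]
eef_rot: [-3.14, -0.006, -0.641]
wrist_force: [-0.5, 0.0, -2.4]
finger_gap: 0.0187
finger_force: 78.5
```

Run:
```python
from h import *
s=get_state(); p=np.array(s["tool_pos"]); print(s["t"],p,s["finger_gap"],s["wrist_force"],s["eef_rot"])
o=snap("scene","s2"); t=snap("top","t2")
T=p+[0,0,-.066]
for n in("scene","top"): print(n,proj(n,T),proj(n,T+[0,0,.04]))
u=proj("scene",T).astype(int)
b=cv2.resize(o[u[1]-50:u[1]+30,u[0]-50:u[0]+50],None,fx=5,fy=5,interpolation=cv2.INTER_CUBIC)
cv2.imwrite("pics/c4.png",b[:,:,::-1]); print(u)
```

```text
5.3 [ 0.48646956 -0.29736985  0.23816215] 0.018745255230238622 [-0.46550296  0.03928427 -2.4303813 ] [-3.13954627 -0.00623171 -0.64143836]
scene [129.40758377 212.8391151 ] [124.5301038  203.99196197]
top [362.07609769 194.20349391] [365.14216426 190.974304  ]
[129 212]
```

View pics/c4.png

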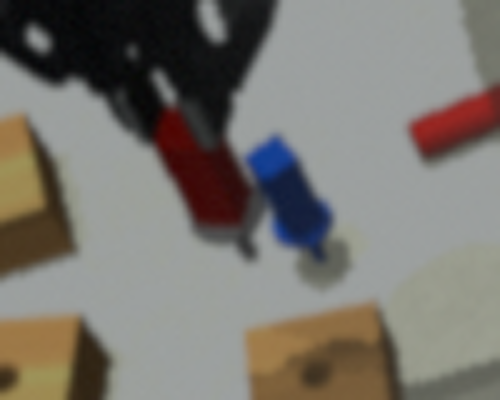

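The puller is held straight, with the tip at about (129.4,213), matching the projected (129.4,212.8). The empty hole shows at (142.6,236.4). I'll refine the eye position from averaged frames before moving over it.

Run:
```python
from h import *
a=np.mean([vision.snapshot("scene").astype(float) for _ in range(6)],0); b=np.mean([vision.snapshot("top").astype(float) for _ in range(6)],0)
np.save("sa",a);np.save("ta",b)
A=cv2.resize(a[165:215,230:290].astype(np.uint8),None,fx=7,fy=7,interpolation=cv2.INTER_CUBIC)
B=cv2.resize(b[175:225,210:265].astype(np.uint8),None,fx=7,fy=7,interpolation=cv2.INTER_CUBIC)
o=np.hstack([A,B[:, :380]]); cv2.imwrite("pics/c5.png",np.clip(o[:,:,::-1]*1.3,0,255))
```

```text
[ WARN:0@7.818] global loadsave.cpp:1063 imwrite_ Unsupported depth image for selected encoder is fallbacked to CV_8U.
```

View pics/c5.png

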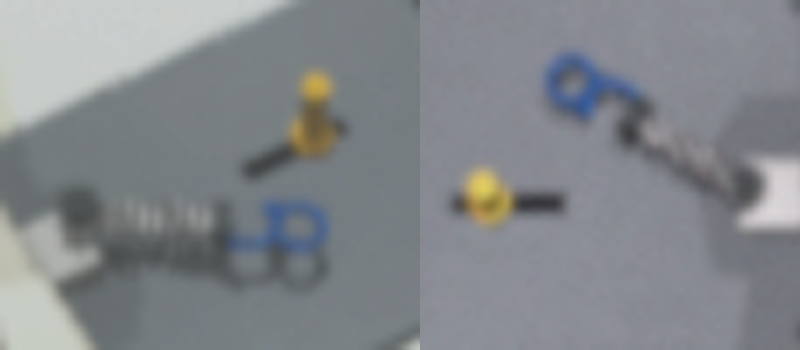

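Scene-view crop: eye (303,226), post head (317,85), bolt (80,203). Top-view crop: eye (573,82), post head (484,186), bolt (745,186).

Run:
```python
from h import *
np.set_printoptions(precision=4,suppress=True)
f=lambda x,y,o,d=0:np.array([(x-d+.5)/7-.5+o[0],(y+.5)/7-.5+o[1]])
D=dict(eye=((573,82),(303,226),.04),post=((484,186),(317,85),.053),bolt=((745,186),(80,203),.051))
P={}
for k,(a,b,z) in D.items():
    a=f(*a,(210,175),420); b=f(*b,(230,165))
    t=onz("top",*a,z);s=onz("scene",*b,z);P[k]=np.array([t,s]); print(k,a,b,tri(a,b),t[:2],s[:2])
for i in(0,1):
    e=(P['eye']-P['bolt'])[i,:2]; q=(P['post']-P['bolt'])[i,:2]
    for v in(e,q): print(np.hypot(*v),np.degrees(np.arctan2(v[1],v[0])))
s=get_state(); p=s["tool_pos"]; print(p, tooff(np.array([.574,.061,.238])-p))
```

```text
eye [231.4286 186.2857] [272.8571 196.8571] [0.572  0.063  0.0375] [0.5712 0.0625] [0.5734 0.0624]
post [218.7143 201.1429] [274.8571 176.7143] [0.5262 0.103  0.0514] [0.5259 0.1031] [0.527  0.1021]
bolt [256.     201.1429] [241.     193.5714] [ 0.5176 -0.0081  0.0463] [ 0.5168 -0.0077] [ 0.52   -0.0101]
0.08880620219316934 52.23951078867258
0.11113634380127571 85.29792904290157
0.09004332842289277 53.60370285948737
0.11235966580347113 86.4389003553658
[ 0.485  -0.2969  0.2349] [-0.1429 -0.34   -0.0031]
```

Call:
servo_tool(
  targets=[
    {"offset":[-0.04,-0.1,0],"spin":0,"grip":-1},
    {"offset":[-0.08,-0.19,0],"spin":0,"grip":-1},
    {"offset":[-0.145,-0.3405,0],"spin":0,"grip":-1},
    {"offset":[-0.145,-0.3405,0],"spin":0,"grip":-1},
    {"offset":[-0.145,-0.3405,0],"spin":0,"grip":-1},
    {"offset":[-0.145,-0.3405,0],"spin":0,"grip":-1},
    {"offset":[-0.145,-0.3405,0],"spin":0,"grip":-1},
    {"offset":[-0.145,-0.3405,0],"spin":0,"grip":-1},
    {"offset":[-0.145,-0.3405,0],"spin":0,"grip":-1},
    {"offset":[-0.145,-0.3405,0],"spin":0,"grip":-1},
    {"offset":[-0.145,-0.3405,0.05],"spin":0,"grip":-1},
    {"offset":[-0.145,-0.3405,0.09],"spin":0,"grip":-1},
    {"offset":[-0.145,-0.3405,0.105],"spin":0,"grip":-1},
    {"offset":[-0.145,-0.3405,0.105],"spin":0,"grip":-1},
    {"offset":[-0.145,-0.3405,0.105],"spin":0,"grip":-1},
  ],
)

```text
t: 7.5
tool_pos: [0.5733, 0.0615, 0.1311]
eef_rot: [-3.141, -0.001, -0.643]
wrist_force: [-0.4, 0.6, -0.3]
finger_gap: 0.0187
finger_force: 78.8
```

Run:
```python
from h import *
np.set_printoptions(precision=4,suppress=True)
s=get_state(); p=np.array(s["tool_pos"]); print(s["t"],p,s["wrist_force"],s["eef_rot"])
T=p+[0,0,-.066]; print(T,proj("scene",T),proj("top",T))
a=np.mean([vision.snapshot("scene").astype(float) for _ in range(4)],0)
A=cv2.resize(a[165:215,240:300].astype(np.uint8),None,fx=12,fy=12,interpolation=cv2.INTER_CUBIC)
cv2.imwrite("pics/c6.png",np.clip(A[:,:,::-1]*1.3,0,255).astype(np.uint8))
```

```text
7.5 [0.5733 0.0615 0.1311] [-0.3536  0.5842 -0.2609] [-3.1409 -0.0014 -0.6429]
[0.5733 0.0615 0.0651] [272.9933 192.1444] [231.2362 183.62  ]
```

View pics/c6.png

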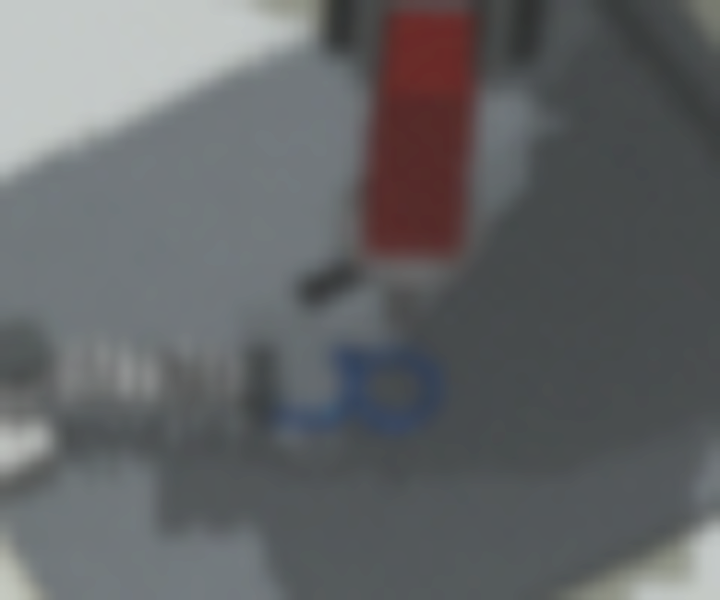

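The prong tip is at about (402,328) in the crop, as projected, and the eye centre at (395,388) lies directly below it. I'll lower the prong slowly.

Call:
servo_tool(
  targets=[
    {"offset":[0.0,0,0.01],"spin":0,"grip":-1},
    {"offset":[0.0,0,0.016],"spin":0,"grip":-1},
    {"offset":[0.0,0,0.02],"spin":0,"grip":-1},
    {"offset":[0.0,0,0.023],"spin":0,"grip":-1},
    {"offset":[0.0,0,0.026],"spin":0,"grip":-1},
    {"offset":[0.0,0,0.028],"spin":0,"grip":-1},
    {"offset":[0.0,0,0.028],"spin":0,"grip":-1},
  ],
)

```text
t: 8.4
tool_pos: [0.5725, 0.0627, 0.1017]
eef_rot: [3.141, 0.0, -0.642]
wrist_force: [-0.6, 0.8, -1.6]
finger_gap: 0.0185
finger_force: 78.8
```

Call:
servo_tool(
  targets=[
    {"offset":[0.0,0,0.003],"spin":0,"grip":-1},
    {"offset":[0.0,0,0.006],"spin":0,"grip":-1},
    {"offset":[0.0,0,0.01],"spin":0,"grip":-1},
    {"offset":[0.0,0,0.014],"spin":0,"grip":-1},
    {"offset":[0.0,0,0.015],"spin":0,"grip":-1},
    {"offset":[0.0,0,0.015],"spin":0,"grip":-1},
  ],
)

```text
t: 9.0
tool_pos: [0.5724, 0.0626, 0.0867]
eef_rot: [3.141, 0.0, -0.642]
wrist_force: [-0.1, 0.2, -1.3]
finger_gap: 0.0184
finger_force: 78.8
```

Call:
servo_tool(
  targets=[
    {"offset":[0.0,-0.005,0],"spin":0,"grip":-1},
    {"offset":[0.0,-0.01,0],"spin":0,"grip":-1},
    {"offset":[0.0,-0.015,0],"spin":0,"grip":-1},
    {"offset":[0.0,-0.02,0],"spin":0,"grip":-1},
    {"offset":[0.0,-0.025,0],"spin":0,"grip":-1},
    {"offset":[0.0,-0.03,0],"spin":0,"grip":-1},
    {"offset":[0.0,-0.035,0],"spin":0,"grip":-1},
    {"offset":[0.0,-0.04,0],"spin":0,"grip":-1},
    {"offset":[0.0,-0.044,0],"spin":0,"grip":-1},
    {"offset":[0.0,-0.047,0],"spin":0,"grip":-1},
    {"offset":[0.0,-0.047,0],"spin":0,"grip":-1},
    {"offset":[0.0,-0.047,0],"spin":0,"grip":-1},
  ],
)

```text
t: 10.2
tool_pos: [0.5986, 0.0987, 0.0862]
eef_rot: [3.135, 0.003, -0.642]
wrist_force: [-4.3, -6.5, -0.4]
finger_gap: 0.0185
finger_force: 79.1
```

```bash
cat >> h.py <<'E'
BOLT=np.array([.5184,-.009]); PHI=np.radians(86)
def pol():
    s=get_state(); p=np.array(s["tool_pos"]); v=p[:2]-BOLT; r=np.hypot(*v); a=np.arctan2(v[1],v[0]); u=v/r; n=np.array([-u[1],u[0]]); f=np.array(s["wrist_force"])
    print("t",s["t"],"p",p.round(4),"r",r.round(4),"swing deg",np.degrees(a-PHI).round(2),"Frad",(f[:2]@u).round(2),"Ftan",(f[:2]@n).round(2),"Fz",f[2].round(2),"tilt",np.round(s["eef_rot"],4))
def off(r,deg):
    "tool offset to polar target about the bolt"
    s=get_state(); a=PHI+np.radians(deg); d=np.append(BOLT+r*np.array([np.cos(a),np.sin(a)])-np.array(s["tool_pos"])[:2],0)
    return tooff(d).round(4)
E
python3 - <<'E'
from h import *
for _ in range(5): pol(); vision.snapshot("scene")
for a in range(-30,4,3): print(a,off(.1364,a))
E
```

```text
t 10.2 p [0.5986 0.0987 0.0862] r 0.1343 swing deg -32.65 Frad -7.77 Ftan -0.38 Fz -0.36 tilt [ 3.1353e+00  2.7000e-03 -6.4190e-01]
t 10.25 p [0.5985 0.0987 0.0862] r 0.1343 swing deg -32.65 Frad -7.34 Ftan -0.25 Fz -0.62 tilt [ 3.1354e+00  2.6000e-03 -6.4200e-01]
t 10.3 p [0.5985 0.0987 0.0862] r 0.1342 swing deg -32.65 Frad -6.92 Ftan -0.94 Fz -0.28 tilt [ 3.1353e+00  2.7000e-03 -6.4210e-01]
t 10.35 p [0.5985 0.0987 0.0862] r 0.1342 swing deg -32.65 Frad -6.97 Ftan -0.67 Fz -0.18 tilt [ 3.1354e+00  2.7000e-03 -6.4210e-01]
t 10.4 p [0.5985 0.0986 0.0863] r 0.1342 swing deg -32.66 Frad -6.82 Ftan 0.47 Fz -0.35 tilt [ 3.1354e+00  2.6000e-03 -6.4200e-01]
-30 [-0.0063 -0.0021  0.    ]
-27 [-0.0134 -0.0015  0.    ]
-24 [-0.0205 -0.0006  0.0001]
-21 [-0.0276  0.0007  0.0001]
-18 [-0.0345  0.0023  0.0001]
-15 [-0.0414  0.0043  0.0001]
-12 [-0.0481  0.0067  0.0002]
-9 [-0.0547  0.0094  0.0002]
-6 [-0.0612  0.0124  0.0002]
-3 [-0.0675  0.0158  0.0003]
0 [-0.0736  0.0195  0.0003]
3 [-0.0795  0.0235  0.0004]
```

Call:
servo_tool(
  targets=[
    {"offset":[-0.0063,-0.0027,0],"spin":0,"grip":-1},
    {"offset":[-0.0134,-0.0021,0],"spin":0,"grip":-1},
    {"offset":[-0.0205,-0.0012,0],"spin":0,"grip":-1},
    {"offset":[-0.0276,0.0001,0],"spin":0,"grip":-1},
    {"offset":[-0.0345,0.0017,0],"spin":0,"grip":-1},
    {"offset":[-0.0414,0.0037,0],"spin":0,"grip":-1},
    {"offset":[-0.0481,0.0061,0],"spin":0,"grip":-1},
    {"offset":[-0.052,0.0078,0],"spin":0,"grip":-1},
    {"offset":[-0.052,0.0078,0],"spin":0,"grip":-1},
    {"offset":[-0.052,0.0078,0],"spin":0,"grip":-1},
  ],
)

```text
t: 11.45
tool_pos: [0.5529, 0.1234, 0.0866]
eef_rot: [3.136, 0.001, -0.642]
wrist_force: [-1.8, -7.9, -2.2]
finger_gap: 0.0186
finger_force: 79.0
```

Run:
```python
from h import *
for _ in range(4): pol(); a=vision.snapshot("scene")
for d in range(-10,4,1): print(d,off(.137,d))
A=cv2.resize(a[150:215,240:310],None,fx=8,fy=8,interpolation=cv2.INTER_CUBIC)
cv2.imwrite("pics/c7.png",np.clip(A[:,:,::-1]*1.3,0,255).astype(np.uint8))
```

```text
t 11.45 p [0.5529 0.1234 0.0866] r 0.1368 swing deg -10.63 Frad -8.14 Ftan -0.23 Fz -2.2 tilt [ 3.1363e+00  8.0000e-04 -6.4160e-01]
t 11.5 p [0.553  0.1233 0.0866] r 0.1368 swing deg -10.65 Frad -7.69 Ftan -0.08 Fz -1.29 tilt [ 3.1363e+00  8.0000e-04 -6.4170e-01]
t 11.55 p [0.553  0.1233 0.0866] r 0.1368 swing deg -10.67 Frad -8.49 Ftan -0.25 Fz -0.92 tilt [ 3.1363e+00  8.0000e-04 -6.4170e-01]
t 11.6 p [0.553  0.1233 0.0866] r 0.1367 swing deg -10.68 Frad -7.59 Ftan -0.95 Fz -1.55 tilt [ 3.1362e+00  8.0000e-04 -6.4180e-01]
-10 [-0.0016  0.0004  0.    ]
-9 [-0.0038  0.0013  0.    ]
-8 [-0.006   0.0023  0.    ]
-7 [-0.0081  0.0033  0.    ]
-6 [-0.0103  0.0044  0.    ]
-5 [-0.0124  0.0055  0.    ]
-4 [-0.0145  0.0066  0.    ]
-3 [-0.0166  0.0078  0.0001]
-2 [-0.0187  0.009   0.0001]
-1 [-0.0207  0.0102  0.0001]
0 [-0.0227  0.0115  0.0001]
1 [-0.0247  0.0128  0.0001]
2 [-0.0267  0.0142  0.0001]
3 [-0.0287  0.0156  0.0001]
```

View pics/c7.png

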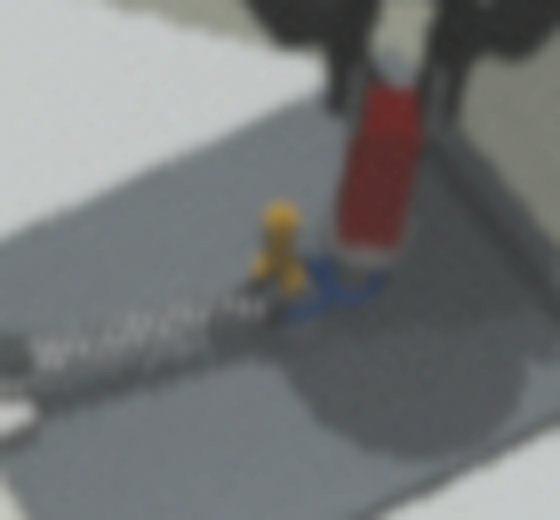

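The picture shows the spring stretched by the prong in its eye, with the post about in line with the hook's mouth. I'll swing on in small steps and watch the tangential force.

Call:
servo_tool(
  targets=[
    {"offset":[-0.0038,0.0013,0],"spin":0,"grip":-1},
    {"offset":[-0.006,0.0023,0],"spin":0,"grip":-1},
    {"offset":[-0.0081,0.0033,0],"spin":0,"grip":-1},
    {"offset":[-0.0103,0.0044,0],"spin":0,"grip":-1},
    {"offset":[-0.0124,0.0055,0],"spin":0,"grip":-1},
    {"offset":[-0.0124,0.0055,0],"spin":0,"grip":-1},
    {"offset":[-0.0124,0.0055,0],"spin":0,"grip":-1},
  ],
)

```text
t: 12.35
tool_pos: [0.5405, 0.1265, 0.0868]
eef_rot: [3.138, -0.0, -0.642]
wrist_force: [-0.4, -8.0, -2.2]
finger_gap: 0.0185
finger_force: 78.9
```

Run:
```python
from h import *
for _ in range(4): pol(); a=vision.snapshot("scene")
```

```text
t 12.35 p [0.5405 0.1265 0.0868] r 0.1373 swing deg -5.28 Frad -7.93 Ftan -0.89 Fz -2.2 tilt [ 3.1375e+00 -3.0000e-04 -6.4150e-01]
t 12.4 p [0.5406 0.1265 0.0868] r 0.1373 swing deg -5.29 Frad -8.01 Ftan -0.7 Fz -1.86 tilt [ 3.1375e+00 -2.0000e-04 -6.4150e-01]
t 12.45 p [0.5406 0.1265 0.0868] r 0.1373 swing deg -5.29 Frad -6.94 Ftan -0.64 Fz -1.21 tilt [ 3.1375e+00 -2.0000e-04 -6.4160e-01]
t 12.5 p [0.5406 0.1265 0.0868] r 0.1373 swing deg -5.3 Frad -7.63 Ftan -0.4 Fz -1.69 tilt [ 3.1375e+00 -2.0000e-04 -6.4160e-01]
```

Call:
servo_tool(
  targets=[
    {"offset":[-0.0021,0.0011,0],"spin":0,"grip":-1},
    {"offset":[-0.0042,0.0023,0],"spin":0,"grip":-1},
    {"offset":[-0.0063,0.0035,0],"spin":0,"grip":-1},
    {"offset":[-0.0083,0.0047,0],"spin":0,"grip":-1},
    {"offset":[-0.0083,0.0047,0],"spin":0,"grip":-1},
    {"offset":[-0.0083,0.0047,0],"spin":0,"grip":-1},
  ],
)

```text
t: 13.15
tool_pos: [0.5342, 0.1296, 0.0875]
eef_rot: [-3.138, -0.004, -0.641]
wrist_force: [2.6, -5.5, -5.7]
finger_gap: 0.0185
finger_force: 78.3
```

Run:
```python
from h import *
for _ in range(4): pol(); a=vision.snapshot("scene")
```

```text
t 13.15 p [0.5342 0.1296 0.0875] r 0.1395 swing deg -2.52 Frad -5.21 Ftan -3.18 Fz -5.69 tilt [-3.1381 -0.0036 -0.6411]
t 13.2 p [0.5342 0.1297 0.0875] r 0.1396 swing deg -2.52 Frad -5.34 Ftan -4.02 Fz -4.31 tilt [-3.1381 -0.0036 -0.6411]
t 13.25 p [0.5342 0.1297 0.0875] r 0.1396 swing deg -2.52 Frad -5.8 Ftan -4.51 Fz -4.48 tilt [-3.1382 -0.0036 -0.641 ]
t 13.3 p [0.5343 0.1297 0.0875] r 0.1396 swing deg -2.52 Frad -4.43 Ftan -5.42 Fz -4.54 tilt [-3.1381 -0.0036 -0.641 ]
```

Call:
servo_tool(
  targets=[
    {"offset":[0.0017,-0.001,0],"spin":0,"grip":-1},
    {"offset":[0.0035,-0.002,0],"spin":0,"grip":-1},
    {"offset":[0.0035,-0.002,0],"spin":0,"grip":-1},
    {"offset":[0.0025,-0.0036,0],"spin":0,"grip":-1},
    {"offset":[0.0023,-0.0042,0],"spin":0,"grip":-1},
    {"offset":[0.0023,-0.0042,0],"spin":0,"grip":-1},
    {"offset":[0.0023,-0.0042,0],"spin":0,"grip":-1},
  ],
)

```text
t: 14.05
tool_pos: [0.5368, 0.1304, 0.0871]
eef_rot: [3.14, -0.002, -0.641]
wrist_force: [1.7, -6.8, -2.9]
finger_gap: 0.0188
finger_force: 78.7
```

Run:
```python
from h import *
for _ in range(4): pol(); a=vision.snapshot("scene")
cv2.imwrite("pics/now.png",a[:,:,::-1])
h=cv2.cvtColor(a,cv2.COLOR_RGB2HSV); H,S,V=[h[150:215,240:310,i].astype(int) for i in range(3)]
for nm,m in(("blue",(S>90)&(H>100)&(H<130)),("yel",(S>100)&(H>12)&(H<32))):
    v,u=np.nonzero(m); print(nm,len(u),u.min()+240,u.max()+240,v.min()+150,v.max()+150,u.mean()+240,v.mean()+150)
```

```text
t 14.05 p [0.5368 0.1304 0.0871] r 0.1406 swing deg -3.52 Frad -6.48 Ftan -2.61 Fz -2.9 tilt [ 3.1405e+00 -1.8000e-03 -6.4130e-01]
t 14.1 p [0.5368 0.1304 0.0872] r 0.1406 swing deg -3.53 Frad -6.76 Ftan -2.12 Fz -1.79 tilt [ 3.1406e+00 -1.8000e-03 -6.4130e-01]
t 14.15 p [0.5368 0.1304 0.0872] r 0.1406 swing deg -3.53 Frad -7.04 Ftan -2.35 Fz -2.38 tilt [ 3.1405e+00 -1.8000e-03 -6.4140e-01]
t 14.2 p [0.5368 0.1304 0.0872] r 0.1406 swing deg -3.53 Frad -6.51 Ftan -1.85 Fz -2.42 tilt [ 3.1405e+00 -1.8000e-03 -6.4130e-01]
blue 10 278 281 180 184 279.2 182.2
yel 15 274 276 176 184 275.0 179.13333333333333
```

Run:
```python
from h import *
def red(a,p,nm):
    h=cv2.cvtColor(a,cv2.COLOR_RGB2HSV); H,S,V=[h[...,i].astype(int) for i in range(3)]
    m=((S>110)&((H<8)|(H>172))).astype(np.uint8); c=proj("scene",p).astype(int); k=np.zeros_like(m); k[c[1]-22:c[1]+22,c[0]-15:c[0]+15]=1; m&=k
    v,u=np.nonzero(m); rows=[(r,u[v==r].mean().round(1),len(u[v==r])) for r in sorted(set(v))]
    print(nm,rows)
    T=p+[0,0,-.021]; print("axis proj flange, +50mm",proj("scene",T).round(1),proj("scene",T+[0,0,.05]).round(1), "tip",proj("scene",p-[0,0,.066]).round(1))
s=get_state(); p=np.array(s["tool_pos"]); print(s["moment"])
red(cv2.imread("pics/now.png")[:,:,::-1].copy(),p,"now")
red(cv2.imread("pics/s2.png")[:,:,::-1].copy(),np.array([.4865,-.2974,.2382]),"lifted")
```

```text
[-2.60575574 -0.40863862 -0.03595366]
now [(np.int64(157), np.float64(287.0), 5), (np.int64(158), np.float64(287.0), 5), (np.int64(159), np.float64(286.5), 6), (np.int64(160), np.float64(286.5), 6), (np.int64(161), np.float64(286.5), 6), (np.int64(162), np.float64(286.5), 6), (np.int64(163), np.float64(286.0), 7), (np.int64(164), np.float64(286.0), 7), (np.int64(165), np.float64(285.5), 6), (np.int64(166), np.float64(285.5), 6), (np.int64(167), np.float64(285.5), 6), (np.int64(168), np.float64(285.0), 7), (np.int64(169), np.float64(285.0), 7), (np.int64(170), np.float64(284.5), 6), (np.int64(171), np.float64(284.5), 6), (np.int64(172), np.float64(284.5), 6), (np.int64(173), np.float64(284.5), 6), (np.int64(174), np.float64(284.0), 7), (np.int64(175), np.float64(284.5), 4)]
axis proj flange, +50mm [285.1 171.9] [286.5 161.2] tip [284.  180.8]
lifted [(np.int64(184), np.float64(112.0), 5), (np.int64(185), np.float64(112.5), 6), (np.int64(186), np.float64(112.5), 6), (np.int64(187), np.float64(113.0), 7), (np.int64(188), np.float64(112.5), 8), (np.int64(189), np.float64(113.0), 9), (np.int64(190), np.float64(114.0), 9), (np.int64(191), np.float64(115.4), 9), (np.int64(192), np.float64(117.0), 13), (np.int64(193), np.float64(118.0), 13), (np.int64(194), np.float64(118.5), 14), (np.int64(195), np.float64(119.0), 13), (np.int64(196), np.float64(119.0), 13), (np.int64(197), np.float64(120.0), 13), (np.int64(198), np.float64(121.0), 13), (np.int64(199), np.float64(121.0), 13), (np.int64(200), np.float64(122.0), 13), (np.int64(201), np.float64(121.5), 12), (np.int64(202), np.float64(122.0), 11), (np.int64(203), np.float64(122.0), 11), (np.int64(204), np.float64(122.5), 10), (np.int64(205), np.float64(122.0), 9), (np.int64(206), np.float64(122.5), 8)]
axis proj flange, +50mm [123.9 202.8] [117.1 190.6] tip [129.4 212.8]
```

Run:
```python
from h import *
print(off(.1406,-7),off(.1406,-10)); 
for d in (-10,-9,-8,-7,-6,-5,-4,-3,-2,-1,0): print(d,off(.1445,d))
```

```text
[ 0.0075 -0.0039  0.    ] [ 0.0143 -0.0069  0.    ]
-10 [ 0.0127 -0.0105  0.    ]
-9 [ 0.0104 -0.0095  0.    ]
-8 [ 0.0081 -0.0085  0.    ]
-7 [ 0.0058 -0.0074  0.    ]
-6 [ 0.0036 -0.0063  0.    ]
-5 [ 0.0013 -0.0052 -0.    ]
-4 [-0.0009 -0.004  -0.    ]
-3 [-0.0031 -0.0027 -0.    ]
-2 [-0.0053 -0.0015 -0.    ]
-1 [-0.0074 -0.0002 -0.    ]
0 [-0.0095  0.0012 -0.    ]
```

Call:
servo_tool(
  targets=[
    {"offset":[0.004,-0.002,0],"spin":0,"grip":-1},
    {"offset":[0.0075,-0.0039,0],"spin":0,"grip":-1},
    {"offset":[0.011,-0.0055,0],"spin":0,"grip":-1},
    {"offset":[0.0143,-0.0069,0],"spin":0,"grip":-1},
    {"offset":[0.0135,-0.009,0],"spin":0,"grip":-1},
    {"offset":[0.0127,-0.0105,0],"spin":0,"grip":-1},
    {"offset":[0.0127,-0.0105,0],"spin":0,"grip":-1},
    {"offset":[0.0127,-0.0105,0],"spin":0,"grip":-1},
  ],
  force=120,
)

```text
t: 15.05
tool_pos: [0.5513, 0.1302, 0.0866]
eef_rot: [3.136, 0.001, -0.642]
wrist_force: [-2.2, -8.2, -0.0]
finger_gap: 0.0168
finger_force: 118.3
```

Run:
```python
from h import *
for _ in range(4): pol(); a=vision.snapshot("scene")
```

```text
t 15.05 p [0.5513 0.1302 0.0866] r 0.143 swing deg -9.31 Frad -8.47 Ftan 0.26 Fz -0.04 tilt [ 3.136e+00  5.000e-04 -6.417e-01]
t 15.1 p [0.5513 0.1301 0.0866] r 0.143 swing deg -9.3 Frad -8.35 Ftan -0.61 Fz -1.23 tilt [ 3.136e+00  6.000e-04 -6.417e-01]
t 15.15 p [0.5513 0.1301 0.0866] r 0.143 swing deg -9.31 Frad -8.7 Ftan -0.6 Fz -0.81 tilt [ 3.1361e+00  5.0000e-04 -6.4180e-01]
t 15.2 p [0.5513 0.1301 0.0867] r 0.1429 swing deg -9.3 Frad -8.21 Ftan 0.23 Fz -0.5 tilt [ 3.136e+00  5.000e-04 -6.418e-01]
```

Call:
servo_tool(
  targets=[
    {"offset":[-0.0023,0.001,0],"spin":0,"grip":-1},
    {"offset":[-0.0046,0.0021,0],"spin":0,"grip":-1},
    {"offset":[-0.0068,0.0032,0],"spin":0,"grip":-1},
    {"offset":[-0.0091,0.0043,0],"spin":0,"grip":-1},
    {"offset":[-0.0091,0.0043,0],"spin":0,"grip":-1},
    {"offset":[-0.0091,0.0043,0],"spin":0,"grip":-1},
  ],
)

```text
t: 15.85
tool_pos: [0.5415, 0.1322, 0.0868]
eef_rot: [3.136, 0.0, -0.642]
wrist_force: [-0.6, -8.7, -0.6]
finger_gap: 0.0167
finger_force: 118.3
```

Run:
```python
from h import *
for _ in range(4): pol(); a=vision.snapshot("scene")
```

```text
t 15.85 p [0.5415 0.1322 0.0868] r 0.1431 swing deg -5.3 Frad -8.68 Ftan -0.84 Fz -0.62 tilt [ 3.1364e+00  3.0000e-04 -6.4160e-01]
t 15.9 p [0.5415 0.1322 0.0867] r 0.1431 swing deg -5.3 Frad -6.94 Ftan 0.11 Fz -1.23 tilt [ 3.1364e+00  3.0000e-04 -6.4170e-01]
t 15.95 p [0.5415 0.1322 0.0867] r 0.1431 swing deg -5.31 Frad -8.39 Ftan 1.04 Fz -1.17 tilt [ 3.1364e+00  3.0000e-04 -6.4170e-01]
t 16.0 p [0.5415 0.1322 0.0867] r 0.143 swing deg -5.31 Frad -8.5 Ftan -0.12 Fz -1.47 tilt [ 3.1363e+00  3.0000e-04 -6.4180e-01]
```

Call:
servo_tool(
  targets=[
    {"offset":[-0.0022,0.0012,0],"spin":0,"grip":-1},
    {"offset":[-0.0044,0.0024,0],"spin":0,"grip":-1},
    {"offset":[-0.0066,0.0037,0],"spin":0,"grip":-1},
    {"offset":[-0.0066,0.0037,0],"spin":0,"grip":-1},
    {"offset":[-0.0066,0.0037,0],"spin":0,"grip":-1},
  ],
)

```text
t: 16.55
tool_pos: [0.5351, 0.1338, 0.0871]
eef_rot: [3.139, -0.001, -0.641]
wrist_force: [-0.1, -7.3, -0.8]
finger_gap: 0.0162
finger_force: 118.3
```

Run:
```python
from h import *
for _ in range(4): pol(); a=vision.snapshot("scene")
```

```text
t 16.55 p [0.5351 0.1338 0.0871] r 0.1437 swing deg -2.66 Frad -7.3 Ftan -0.71 Fz -0.84 tilt [ 3.1388e+00 -9.0000e-04 -6.4140e-01]
t 16.6 p [0.5351 0.1337 0.087 ] r 0.1437 swing deg -2.66 Frad -6.69 Ftan -0.1 Fz -1.06 tilt [ 3.1387e+00 -9.0000e-04 -6.4150e-01]
t 16.65 p [0.5351 0.1338 0.087 ] r 0.1437 swing deg -2.66 Frad -7.54 Ftan -0.47 Fz -0.23 tilt [ 3.1387e+00 -9.0000e-04 -6.4150e-01]
t 16.7 p [0.5351 0.1337 0.087 ] r 0.1437 swing deg -2.66 Frad -7.06 Ftan -0.93 Fz -0.13 tilt [ 3.1387e+00 -8.0000e-04 -6.4150e-01]
```

Call:
servo_tool(
  targets=[
    {"offset":[-0.0005,-0.0009,0],"spin":0,"grip":-1},
    {"offset":[-0.001,-0.0017,0],"spin":0,"grip":-1},
    {"offset":[-0.0015,-0.0026,0],"spin":0,"grip":-1},
    {"offset":[-0.0015,-0.0026,0],"spin":0,"grip":-1},
    {"offset":[-0.0015,-0.0026,0],"spin":0,"grip":-1},
  ],
)

```text
t: 17.25
tool_pos: [0.5346, 0.1361, 0.0867]
eef_rot: [3.136, -0.0, -0.642]
wrist_force: [-1.4, -8.0, -0.9]
finger_gap: 0.0166
finger_force: 118.3
```

Run:
```python
from h import *
for _ in range(4): pol(); a=vision.snapshot("scene")
for d in (-3,-2,-1,0,1): print(d,off(.1464,d))
```

```text
t 17.25 p [0.5346 0.1361 0.0867] r 0.146 swing deg -2.37 Frad -8.07 Ftan 0.55 Fz -0.93 tilt [ 3.1364e+00 -1.0000e-04 -6.4160e-01]
t 17.3 p [0.5346 0.136  0.0867] r 0.1459 swing deg -2.37 Frad -8.59 Ftan 0.3 Fz -0.87 tilt [ 3.1363 -0.     -0.6417]
t 17.35 p [0.5346 0.1361 0.0867] r 0.146 swing deg -2.37 Frad -7.84 Ftan -0.45 Fz -0.78 tilt [ 3.1364 -0.     -0.6416]
t 17.4 p [0.5346 0.136  0.0867] r 0.1459 swing deg -2.38 Frad -9.08 Ftan 0.19 Fz -1.04 tilt [ 3.1364e+00 -1.0000e-04 -6.4170e-01]
-3 [ 0.0011 -0.0012 -0.    ]
-2 [-0.0011  0.0001  0.    ]
-1 [-0.0033  0.0014  0.    ]
0 [-0.0054  0.0028  0.    ]
1 [-0.0076  0.0042  0.    ]
```

Call:
servo_tool(
  targets=[
    {"offset":[-0.0011,0.0002,0],"spin":0,"grip":-1},
    {"offset":[-0.0022,0.0009,0],"spin":0,"grip":-1},
    {"offset":[-0.0033,0.0015,0],"spin":0,"grip":-1},
    {"offset":[-0.0044,0.0022,0],"spin":0,"grip":-1},
    {"offset":[-0.0044,0.0022,0],"spin":0,"grip":-1},
    {"offset":[-0.0044,0.0022,0],"spin":0,"grip":-1},
  ],
)

```text
t: 18.05
tool_pos: [0.5298, 0.1369, 0.0868]
eef_rot: [3.136, -0.0, -0.642]
wrist_force: [-0.5, -7.5, 0.3]
finger_gap: 0.0165
finger_force: 118.3
```

Run:
```python
from h import *
for _ in range(4): pol(); a=vision.snapshot("scene")
```

```text
t 18.05 p [0.5298 0.1369 0.0868] r 0.1464 swing deg -0.46 Frad -7.47 Ftan -0.12 Fz 0.26 tilt [ 3.1364e+00 -1.0000e-04 -6.4160e-01]
t 18.1 p [0.5298 0.1369 0.0867] r 0.1463 swing deg -0.45 Frad -8.62 Ftan 0.65 Fz -1.17 tilt [ 3.1364e+00 -1.0000e-04 -6.4170e-01]
t 18.15 p [0.5298 0.1369 0.0867] r 0.1463 swing deg -0.46 Frad -8.82 Ftan 0.34 Fz -0.84 tilt [ 3.1364e+00 -1.0000e-04 -6.4170e-01]
t 18.2 p [0.5298 0.1369 0.0867] r 0.1463 swing deg -0.46 Frad -7.92 Ftan -0.29 Fz 0.12 tilt [ 3.1364e+00 -1.0000e-04 -6.4170e-01]
```

Call:
servo_tool(
  targets=[
    {"offset":[-0.0011,0.0007,0],"spin":0,"grip":-1},
    {"offset":[-0.0022,0.0013,0],"spin":0,"grip":-1},
    {"offset":[-0.0035,0.0021,0],"spin":0,"grip":-1},
    {"offset":[-0.0035,0.0021,0],"spin":0,"grip":-1},
    {"offset":[-0.0035,0.0021,0],"spin":0,"grip":-1},
  ],
)

```text
t: 18.75
tool_pos: [0.5258, 0.1374, 0.0868]
eef_rot: [3.137, -0.0, -0.642]
wrist_force: [-0.8, -8.8, -1.3]
finger_gap: 0.0167
finger_force: 118.3
```

Run:
```python
from h import *
for _ in range(4): pol(); a=vision.snapshot("scene")
```

```text
t 18.75 p [0.5258 0.1374 0.0868] r 0.1465 swing deg 1.1 Frad -8.78 Ftan 0.34 Fz -1.32 tilt [ 3.1367e+00 -3.0000e-04 -6.4160e-01]
t 18.8 p [0.5258 0.1373 0.0868] r 0.1465 swing deg 1.11 Frad -7.81 Ftan -0.17 Fz -1.6 tilt [ 3.1366e+00 -2.0000e-04 -6.4160e-01]
t 18.85 p [0.5258 0.1374 0.0868] r 0.1465 swing deg 1.09 Frad -8.18 Ftan 0.91 Fz -1.06 tilt [ 3.1367e+00 -3.0000e-04 -6.4160e-01]
t 18.9 p [0.5258 0.1374 0.0868] r 0.1465 swing deg 1.09 Frad -9.21 Ftan 0.28 Fz -1.51 tilt [ 3.1367e+00 -3.0000e-04 -6.4160e-01]
```

Call:
servo_tool(
  targets=[
    {"offset":[0.0006,0.0008,0],"spin":0,"grip":-1},
    {"offset":[0.0011,0.0017,0],"spin":0,"grip":-1},
    {"offset":[0.0017,0.0025,0],"spin":0,"grip":-1},
    {"offset":[0.0022,0.0033,0],"spin":0,"grip":-1},
    {"offset":[0.0028,0.0042,0],"spin":0,"grip":-1},
    {"offset":[0.0028,0.0042,0],"spin":0,"grip":-1},
  ],
)

```text
t: 19.55
tool_pos: [0.5262, 0.1331, 0.087]
eef_rot: [3.139, -0.001, -0.642]
wrist_force: [0.8, -6.6, -1.7]
finger_gap: 0.0162
finger_force: 118.4
```

Run:
```python
from h import *
for _ in range(4): pol(); a=vision.snapshot("scene")
```

```text
t 19.55 p [0.5262 0.1331 0.087 ] r 0.1424 swing deg 0.84 Frad -6.58 Ftan -1.12 Fz -1.67 tilt [ 3.1391e+00 -6.0000e-04 -6.4180e-01]
t 19.6 p [0.5262 0.1332 0.087 ] r 0.1424 swing deg 0.85 Frad -6.9 Ftan -0.18 Fz -0.92 tilt [ 3.1391e+00 -6.0000e-04 -6.4170e-01]
t 19.65 p [0.5262 0.1332 0.087 ] r 0.1424 swing deg 0.84 Frad -6.61 Ftan 0.91 Fz -0.62 tilt [ 3.139e+00 -6.000e-04 -6.416e-01]
t 19.7 p [0.5262 0.1332 0.087 ] r 0.1424 swing deg 0.85 Frad -6.96 Ftan -0.06 Fz -1.0 tilt [ 3.1391e+00 -6.0000e-04 -6.4160e-01]
```

Call:
servo_tool(
  targets=[
    {"offset":[0.0006,0.0008,0],"spin":0,"grip":-1},
    {"offset":[0.0011,0.0017,0],"spin":0,"grip":-1},
    {"offset":[0.0017,0.0025,0],"spin":0,"grip":-1},
    {"offset":[0.0022,0.0033,0],"spin":0,"grip":-1},
    {"offset":[0.0022,0.0033,0],"spin":0,"grip":-1},
  ],
)

```text
t: 20.25
tool_pos: [0.5264, 0.1304, 0.0872]
eef_rot: [-3.141, -0.0, -0.642]
wrist_force: [0.3, -4.2, -0.9]
finger_gap: 0.0168
finger_force: 118.5
```

Run:
```python
from h import *
for _ in range(4): pol(); a=vision.snapshot("scene")
```

```text
t 20.25 p [0.5264 0.1304 0.0872] r 0.1397 swing deg 0.71 Frad -4.16 Ftan -0.51 Fz -0.86 tilt [-3.1413e+00 -4.0000e-04 -6.4170e-01]
t 20.3 p [0.5264 0.1305 0.0872] r 0.1397 swing deg 0.74 Frad -4.59 Ftan 0.1 Fz -0.87 tilt [-3.1414e+00 -3.0000e-04 -6.4160e-01]
t 20.35 p [0.5263 0.1305 0.0871] r 0.1397 swing deg 0.75 Frad -3.47 Ftan 0.49 Fz -2.08 tilt [-3.1414e+00 -2.0000e-04 -6.4160e-01]
t 20.4 p [0.5263 0.1305 0.0871] r 0.1397 swing deg 0.76 Frad -4.82 Ftan 0.42 Fz -2.34 tilt [-3.1415e+00 -3.0000e-04 -6.4150e-01]
```

Call:
servo_tool(
  targets=[
    {"offset":[0.0006,0.0008,0],"spin":0,"grip":-1},
    {"offset":[0.0011,0.0017,0],"spin":0,"grip":-1},
    {"offset":[0.0017,0.0025,0],"spin":0,"grip":-1},
    {"offset":[0.0022,0.0033,0],"spin":0,"grip":-1},
    {"offset":[0.0028,0.0042,0],"spin":0,"grip":-1},
    {"offset":[0.0034,0.005,0],"spin":0,"grip":-1},
    {"offset":[0.0034,0.005,0],"spin":0,"grip":-1},
  ],
)

```text
t: 21.15
tool_pos: [0.5262, 0.1249, 0.0871]
eef_rot: [-3.14, -0.0, -0.642]
wrist_force: [-0.0, 0.5, -1.5]
finger_gap: 0.0164
finger_force: 118.7
```

Run:
```python
from h import *
for _ in range(4): pol(); a=vision.snapshot("scene")
```

```text
t 21.15 p [0.5262 0.1249 0.0871] r 0.1341 swing deg 0.68 Frad 0.47 Ftan 0.05 Fz -1.49 tilt [-3.1404e+00 -1.0000e-04 -6.4170e-01]
t 21.2 p [0.5261 0.1248 0.0871] r 0.134 swing deg 0.69 Frad 0.29 Ftan -1.9 Fz -2.25 tilt [-3.1406e+00 -2.0000e-04 -6.4170e-01]
t 21.25 p [0.5261 0.1248 0.0871] r 0.134 swing deg 0.69 Frad 1.01 Ftan -0.2 Fz -1.65 tilt [-3.1407e+00 -2.0000e-04 -6.4160e-01]
t 21.3 p [0.5261 0.1247 0.0871] r 0.1339 swing deg 0.71 Frad 0.73 Ftan -0.11 Fz -1.68 tilt [-3.1408e+00 -2.0000e-04 -6.4160e-01]
```

Call:
servo_tool(
  targets=[
    {"offset":[0.0006,0.0009,0],"spin":0,"grip":-1},
    {"offset":[0.0006,0.0009,0],"spin":0,"grip":-1},
    {"offset":[0.0006,0.0009,-0.004],"spin":0,"grip":-1},
    {"offset":[0.0006,0.0009,-0.009],"spin":0,"grip":-1},
    {"offset":[0.0006,0.0009,-0.014],"spin":0,"grip":-1},
    {"offset":[0.0006,0.0009,-0.019],"spin":0,"grip":-1},
    {"offset":[0.0006,0.0009,-0.025],"spin":0,"grip":-1},
    {"offset":[0.0006,0.0009,-0.035],"spin":0,"grip":-1},
    {"offset":[0.0006,0.0009,-0.06],"spin":0,"grip":-1},
    {"offset":[0.0006,0.0009,-0.09],"spin":0,"grip":-1},
    {"offset":[0.0006,0.0009,-0.12],"spin":0,"grip":-1},
    {"offset":[0.0006,0.0009,-0.15],"spin":0,"grip":-1},
    {"offset":[0.0006,0.0009,-0.15],"spin":0,"grip":-1},
  ],
)

```text
t: 22.65
tool_pos: [0.5285, 0.1242, 0.2428]
eef_rot: [-3.132, -0.006, -0.641]
wrist_force: [0.8, 0.1, -1.4]
finger_gap: 0.0165
finger_force: 118.6
```

Run:
```python
from h import *
np.set_printoptions(precision=4,suppress=True)
s=get_state(); p=np.array(s["tool_pos"]); print(s["t"],p,s["wrist_force"],s["eef_rot"])
a=np.mean([vision.snapshot("scene").astype(float) for _ in range(4)],0)
A=cv2.resize(a[130:215,235:325].astype(np.uint8),None,fx=7,fy=7,interpolation=cv2.INTER_CUBIC)
cv2.imwrite("pics/c8.png",np.clip(A[:,:,::-1]*1.3,0,255).astype(np.uint8))
T=p-[0,0,.066]; print("tip",(proj("scene",T)-[235,130])*7+3,"fl",(proj("scene",T+[0,0,.04])-[235,130])*7+3)
# seated eye expected
e=BOLT+.1285*np.array([np.cos(PHI),np.sin(PHI)]); print("eye exp",(proj("scene",[*e,.04])-[235,130])*7+3)
```

```text
22.65 [0.5285 0.1242 0.2428] [ 0.8032  0.1477 -1.3925] [-3.1323 -0.0061 -0.641 ]
tip [349.3876 114.1727] fl [357.5138  42.3582]
eye exp [314.0896 330.075 ]
```

View pics/c8.png

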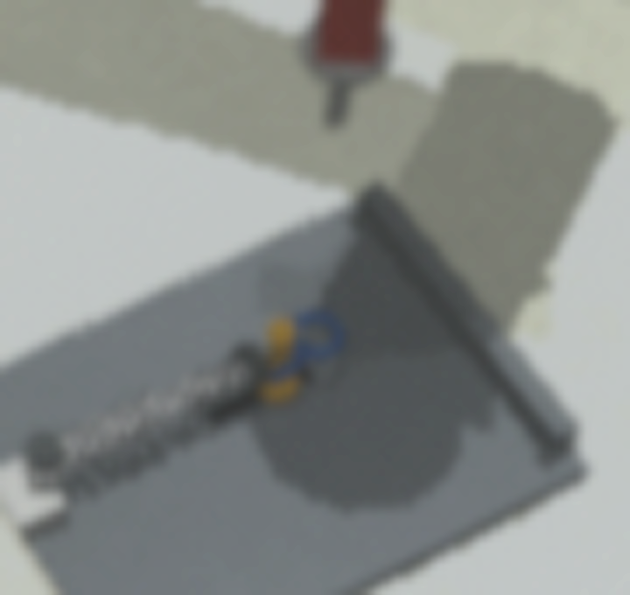

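The picture shows the hook round the post with the eye at (318,337), close to the expected (314,330), and the spring in line with the slot. The puller is out of the eye, with its tip at (332,122) against the projected (349,114), so it has tilted slightly in the grip. I'll correct for that when putting it back.

Run:
```python
from h import *
np.set_printoptions(precision=4,suppress=True)
s=get_state(); p=np.array(s["tool_pos"]); zt=p[2]-.066
px=lambda x,y:(235+(x+.5)/7-.5,130+(y+.5)/7-.5)
for z in(zt,zt-.003): print("tip world",onz("scene",*px(332,120),z)-p, "flange",onz("scene",*px(347,62),z+.042)-p)
print("hole scene",onz("scene",142.6,236.4,.05),onz("scene",142.6-.4,236.4-.4,.05))
t=np.load("ta.npy").astype(np.uint8)
# hole in top view: dark blob within block
g=cv2.cvtColor(t,cv2.COLOR_RGB2GRAY)[185:225,335:375]; 
hs=cv2.cvtColor(t,cv2.COLOR_RGB2HSV)[185:225,335:375]
m=((hs[...,1]>70)&(hs[...,0]>10)&(hs[...,0]<32)&(hs[...,2]>120)).astype(np.uint8)
c=max(cv2.findContours(m,cv2.RETR_EXTERNAL,cv2.CHAIN_APPROX_NONE)[0],key=cv2.contourArea); r=cv2.minAreaRect(c); print(r, "block top-face centre",onz("top",r[0][0]+335,r[0][1]+185,.05))
m2=np.zeros_like(m); cv2.fillPoly(m2,[cv2.convexHull(c)],1); m2=cv2.erode(m2,np.ones((7,7)))
v,u=np.nonzero((m2>0)&(g<g[m>0].mean()-40)); print(len(u), u.mean()+335 if len(u) else 0, v.mean()+185 if len(u) else 0, onz("top",u.mean()+335,v.mean()+185,.05) if len(u) else 0)
a=np.load("sa.npy").astype(np.uint8); g=cv2.cvtColor(a,cv2.COLOR_RGB2GRAY)[226:246,132:153]; w=np.clip(np.median(g)-25.-g,0,None); w[:5]=0;w[-5:]=0;w[:,:5]=0;w[:,-5:]=0
v,u=np.mgrid[226:246,132:153]; cu,cv_=(w*u).sum()/w.sum(),(w*v).sum()/w.sum(); print(cu,cv_,onz("scene",cu,cv_,.05))
```

```text
tip world [-0.0021 -0.002  -0.066 ] flange [ 0.0058 -0.0047 -0.024 ]
tip world [-0.0041 -0.0004 -0.069 ] flange [ 0.0038 -0.0029 -0.027 ]
hole scene [ 0.4878 -0.2969  0.05  ] [ 0.4862 -0.2973  0.05  ]
((18.55882453918457, 19.264705657958984), (23.525955200195312, 23.040882110595703), 14.03624439239502) block top-face centre [ 0.4827 -0.2964  0.05  ]
20 353.25 204.05 [ 0.4834 -0.2955  0.05  ]
141.6530612244898 236.27755102040817 [ 0.4861 -0.2989  0.05  ]
```

Run:
```python
from h import *
s=get_state(); p=np.array(s["tool_pos"]); print(p,s["eef_rot"],tooff(np.array([.4855,-.297,.238])-p))
```

```text
[0.5248006  0.12304402 0.2357898 ] [ 3.13946597e+00  1.67074694e-03 -6.41914916e-01] [ 0.22001124  0.35996968 -0.00181225]
```

Call:
servo_tool(
  targets=[
    {"offset":[0.055,0.09,-0.001],"spin":0,"grip":-1},
    {"offset":[0.22,0.36,-0.0015],"spin":0,"grip":-1},
    {"offset":[0.22,0.36,-0.0015],"spin":0,"grip":-1},
    {"offset":[0.22,0.36,-0.0015],"spin":0,"grip":-1},
    {"offset":[0.22,0.36,-0.0015],"spin":0,"grip":-1},
    {"offset":[0.22,0.36,-0.0015],"spin":0,"grip":-1},
    {"offset":[0.22,0.36,-0.0015],"spin":0,"grip":-1},
    {"offset":[0.22,0.36,-0.0015],"spin":0,"grip":-1},
    {"offset":[0.22,0.36,-0.0015],"spin":0,"grip":-1},
    {"offset":[0.22,0.36,-0.0015],"spin":0,"grip":-1},
    {"offset":[0.22,0.36,-0.0015],"spin":0,"grip":-1},
    {"offset":[0.22,0.36,-0.0015],"spin":0,"grip":-1},
    {"offset":[0.22,0.36,-0.0015],"spin":0,"grip":-1},
    {"offset":[0.22,0.36,-0.0015],"spin":0,"grip":-1},
  ],
)

```text
t: 24.25
tool_pos: [0.4869, -0.2957, 0.2387]
eef_rot: [-3.141, -0.0, -0.64]
wrist_force: [0.5, -0.1, -1.5]
finger_gap: 0.0168
finger_force: 118.7
```

Run:
```python
from h import *
np.set_printoptions(precision=4,suppress=True)
s=get_state(); p=np.array(s["tool_pos"]); print(s["t"],p,s["eef_rot"])
fr=[vision.snapshot("scene").astype(float) for _ in range(5)]; s=get_state(); p2=np.array(s["tool_pos"]); print(p2,s["eef_rot"])
now=fr[-1].astype(np.uint8); cv2.imwrite("pics/s3.png",now[:,:,::-1]); old=np.load("sa.npy").astype(np.uint8); old0=cv2.imread("pics/s2.png")[:,:,::-1].copy()
print("proj tip now",proj("scene",p2-[0,0,.066]))
def feats(a,nm):
    h=cv2.cvtColor(a,cv2.COLOR_RGB2HSV).astype(int); g=cv2.cvtColor(a,cv2.COLOR_RGB2GRAY).astype(int)
    m=(h[...,1]>110)&((h[...,0]<8)|(h[...,0]>172)); k=np.zeros_like(m); k[180:210,105:132]=1; v,u=np.nonzero(m&k)
    print(nm,"red",len(u),u.mean().round(2),v.mean().round(2),"bottom row",v.max(),"minmax u",u.min(),u.max(),"axis",[(r,u[v==r].mean().round(1)) for r in(192,195,198,201,204)])
    gg=g[204:220,120:136]; sat=h[204:220,120:136,1]; print("\n".join(" ".join(f"{x:3d}" for x in r) for r in gg))
feats(old,"old"); feats(now,"now")
```

```text
24.25 [ 0.4869 -0.2957  0.2387] [-3.1414 -0.0001 -0.64  ]
[ 0.4867 -0.2964  0.2387] [-3.1415 -0.0002 -0.6412]
proj tip now [129.7643 212.6001]
old red 236 119.25 196.0 bottom row 206 minmax u 110 128 axis [(192, np.float64(118.0)), (195, np.float64(119.5)), (198, np.float64(121.0)), (201, np.float64(122.5)), (204, np.float64(122.5))]
 26  26  26  27  28  27  26  27  41  58  66  74  83  76  48  32
 28  28  27  28  29  29  27  32  45  61  69  83 103  90  55  34
 42  41  39  39  38  38  37  40  51  64  74  99 120 102  64  38
 63  60  59  59  59  55  53  54  59  70  94 125 137 112  72  47
 81  76  75  76  75  70  67  65  63  82 119 146 148 124  82  56
100  87  84  82  80  78  74  65  60  84 128 152 155 138  99  68
128 117 109 102 100 100  93  70  55  71 112 147 156 148 123  97
152 147 141 135 134 136 127  92  61  59  93 136 155 156 147 132
157 157 155 154 154 154 146 117  77  63  86 127 153 158 157 153
158 158 158 158 158 158 154 138 106  88 104 137 155 158 158 158
157 158 158 159 159 159 158 151 136 126 133 150 157 158 158 158
158 158 158 158 158 158 158 156 153 152 153 156 158 158 157 
[... 777 characters left out ...]
  78  78  78  76  72  66  68  95 132 152 157 155 139 100  68
 99  91  87  88  87  74  59  65 102 143 157 159 158 149 124  98
132 122 117 119 115  89  62  59  89 134 154 159 158 157 148 133
152 150 149 150 143 118  76  56  73 116 150 159 158 159 157 154
158 158 158 158 154 138  97  68  73 110 149 158 160 159 159 158
158 159 158 159 158 149 125  96  98 126 152 158 158 158 158 158
159 158 158 159 158 156 146 132 134 148 157 158 158 158 159 158
158 158 158 159 158 158 157 153 154 158 159 159 158 158 159 158
158 158 159 158 158 158 159 157 159 159 159 157 159 159 159 160
158 159 159 158 158 158 159 159 159 159 160 160 159 158 159 159
159 158 158 158 158 158 157 159 158 159 159 159 158 160 159 159
```

Run:
```python
from h import *
np.set_printoptions(precision=4,suppress=True)
po=np.array([.485,-.2969,.2349])-[0,0,.066]; pn=np.array([.4867,-.2964,.2387])-[0,0,.066]
e=proj("scene",pn)+np.array([127.4,213.7])-np.array([129.0,213.0])-proj("scene",po); print(proj("scene",po),proj("scene",pn),e)
for dz in(0,-.002,-.004):
    q=proj("scene",pn)+e; d=onz("scene",*q,pn[2]+dz)-pn; print(dz,d,"tool axes",tooff(d))
```

```text
[129.72   212.9849] [129.7678 212.5958] [-1.5521  0.3108]
0 [-0.0013 -0.0034 -0.    ] tool axes [ 0.001   0.0035 -0.    ]
-0.002 [-0.0026 -0.0034 -0.002 ] tool axes [-0.0001  0.0043  0.002 ]
-0.004 [-0.004  -0.0034 -0.004 ] tool axes [-0.0012  0.0051  0.004 ]
```

Call:
servo_tool(
  targets=[
    {"offset":[-0.0012,-0.0024,0.03],"spin":0,"grip":-1},
    {"offset":[-0.0012,-0.0024,0.06],"spin":0,"grip":-1},
    {"offset":[-0.0012,-0.0024,0.085],"spin":0,"grip":-1},
    {"offset":[-0.0012,-0.0024,0.1],"spin":0,"grip":-1},
    {"offset":[-0.0012,-0.0024,0.108],"spin":0,"grip":-1},
    {"offset":[-0.0012,-0.0024,0.108],"spin":0,"grip":-1},
    {"offset":[-0.0012,-0.0024,0.108],"spin":0,"grip":-1},
  ],
)

```text
t: 25.2
tool_pos: [0.4878, -0.2944, 0.1314]
eef_rot: [-3.141, -0.002, -0.641]
wrist_force: [-0.7, -0.3, -1.5]
finger_gap: 0.0165
finger_force: 118.7
```

Call:
servo_tool(
  targets=[
    {"offset":[0,0,0.005],"spin":0,"grip":-1},
    {"offset":[0,0,0.01],"spin":0,"grip":-1},
    {"offset":[0,0,0.015],"spin":0,"grip":-1},
    {"offset":[0,0,0.02],"spin":0,"grip":-1},
    {"offset":[0,0,0.025],"spin":0,"grip":-1},
    {"offset":[0,0,0.025],"spin":0,"grip":-1},
    {"offset":[0,0,0.025],"spin":0,"grip":-1},
  ],
)

```text
t: 25.9
tool_pos: [0.4871, -0.2941, 0.1054]
eef_rot: [3.141, 0.0, -0.642]
wrist_force: [-0.1, -0.1, -1.7]
finger_gap: 0.0166
finger_force: 118.7
```

Call:
servo_tool(
  targets=[
    {"offset":[0,0.0004,0.006],"spin":0,"grip":-1},
    {"offset":[0,0.0008,0.012],"spin":0,"grip":-1},
    {"offset":[0,0.0012,0.018],"spin":0,"grip":-1},
    {"offset":[0,0.0014,0.022],"spin":0,"grip":-1},
    {"offset":[0,0.0016,0.025],"spin":0,"grip":-1},
    {"offset":[0,0.0016,0.027],"spin":0,"grip":-1},
    {"offset":[0,0.0016,0.027],"spin":0,"grip":-1},
    {"offset":[0,0.0016,0.027],"spin":0,"grip":-1},
  ],
)

```text
t: 26.7
tool_pos: [0.4862, -0.2954, 0.0787]
eef_rot: [-3.142, -0.0, -0.642]
wrist_force: [-0.3, -0.1, -2.1]
finger_gap: 0.0171
finger_force: 118.8
```

Call:
servo_tool(
  targets=[
    {"offset":[0,0,0.001],"spin":0,"grip":-1},
    {"offset":[0,0,0.002],"spin":0,"grip":-1},
    {"offset":[0,0,0.003],"spin":0,"grip":-1},
    {"offset":[0,0,0.003],"spin":0,"grip":-1},
    {"offset":[0,0,0.003],"spin":0,"grip":-1},
  ],
  force=20,
)

```text
t: 27.2
tool_pos: [0.4869, -0.2959, 0.0768]
eef_rot: [-3.142, -0.002, -0.641]
wrist_force: [-1.4, -1.1, 5.1]
finger_gap: 0.0164
finger_force: 119.8
```

Call:
servo_tool(
  targets=[
    {"offset":[0,0,0],"spin":0,"grip":-0.4},
    {"offset":[0,0,0],"spin":0,"grip":-0.2},
    {"offset":[0,0,0],"spin":0,"grip":0},
    {"offset":[0,0,0],"spin":0,"grip":0.2},
    {"offset":[0,0,0],"spin":0,"grip":0.2},
    {"offset":[0,0,0],"spin":0,"grip":0.2},
    {"offset":[0,0,0],"spin":0,"grip":0.2},
  ],
)

```text
t: 27.9
tool_pos: [0.4861, -0.2953, 0.0755]
eef_rot: [3.142, 0.0, -0.642]
wrist_force: [0.3, -1.1, 0.3]
finger_gap: 0.0515
finger_force: 0.0
```

Released. I'll lift straight up and check numerically.

Call:
servo_tool(
  targets=[
    {"offset":[0,0,-0.02],"spin":0,"grip":0.2},
    {"offset":[0,0,-0.05],"spin":0,"grip":0.2},
    {"offset":[0,0,-0.08],"spin":0,"grip":0.2},
    {"offset":[0,0,-0.12],"spin":0,"grip":0.2},
    {"offset":[0,0,-0.16],"spin":0,"grip":0.2},
    {"offset":[0,0,-0.18],"spin":0,"grip":0.2},
    {"offset":[0,0,-0.18],"spin":0,"grip":0.2},
    {"offset":[0,0,-0.18],"spin":0,"grip":0.2},
    {"offset":[0,0,-0.18],"spin":0,"grip":0.2},
  ],
)

```text
t: 28.8
tool_pos: [0.4853, -0.2949, 0.2538]
eef_rot: [3.141, 0.003, -0.642]
wrist_force: [0.7, 0.1, -1.0]
finger_gap: 0.051
finger_force: 0.0
```

Run:
```python
from h import *
np.set_printoptions(precision=4,suppress=True)
now=vision.snapshot("scene"); tn=vision.snapshot("top"); s=get_state(); print(s["t"],s["tool_pos"],s["wrist_force"])
cv2.imwrite("pics/s4.png",now[:,:,::-1])
def red(a,nm,box):
    h=cv2.cvtColor(a,cv2.COLOR_RGB2HSV).astype(int); y0,y1,x0,x1=box
    m=(h[...,1]>130)&((h[...,0]<8)|(h[...,0]>172)); k=np.zeros_like(m); k[y0:y1,x0:x1]=1; v,u=np.nonzero(m&k); print(nm,len(u),u.mean().round(2),v.mean().round(2),u.min(),u.max(),v.min(),v.max())
for f,a in(("start",cv2.imread("pics/scene0.png")[:,:,::-1].copy()),("now",now)): red(a,f+" scene",(215,242,126,150))
for f,a in(("start",cv2.imread("pics/top0.png")[:,:,::-1].copy()),("now",tn)): red(a,f+" top",(190,212,345,368))
h=cv2.cvtColor(now,cv2.COLOR_RGB2HSV).astype(int)[165:195,270:295]; v,u=np.nonzero((h[...,1]>90)&(h[...,0]>100)&(h[...,0]<130)); print("blue",len(u),u.mean()+270,v.mean()+165)
e=BOLT+.1295*np.array([np.cos(PHI),np.sin(PHI)]); print("eye exp",proj("scene",[*e,.04]))
```

```text
28.9 [ 0.4854 -0.2951  0.2539] [-0.2431 -0.3165 -0.8053]
start scene 162 137.57 228.77 131 144 221 237
now scene 165 137.73 230.08 131 144 222 238
start top 79 356.15 200.75 351 361 195 206
now top 84 356.69 199.89 351 362 195 205
blue 16 279.375 178.6875
eye exp [279.7303 176.5865]
```

```bash
python3 -c "
from h import *
print(arm.sign_off())"
```

```text
the job is handed in; nothing more can be done
None
```

The job is handed in at about 29 s: the hook is on the brass post with the spring stretched, the puller is back upright in its holder and let go, and I moved nothing else; no verdict was returned, so this rests on my final camera and force checks.

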